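# Load a glazed tile into the drier under its spring flap

### The arm

A 6-joint arm with a two-finger parallel gripper is mounted at the origin on the work surface. World frame = base frame: x ahead of the robot, y to its left, z up, the work surface at z = 0. Lengths are in m, angles in rad, forces in N, time in s.
With the tool pointing down it reaches from about 0.325 to 0.875 m from the base axis. Payload 4.4 kg.
Tool frame: the origin (TCP) lies midway between the tips of the shut fingers; the grasp point (between the pads) lies 19 mm behind it; z points along the fingers, y is the line along which they close (so a half turn about z gives the same grasp; the last joint's range is limited). The gripper opens to 85 mm and grips with 20 to 120 N. Pads are 22 mm wide; open, the fingers measure 114 mm over their backs; the gripper's body (76 mm by 85 mm) begins 54 mm behind the grasp point. The pads swing forward as they close: fully open they stand 13 mm farther back than shut.
Start: joints at [-1.286, 0.207, 1.542, -0, 1.393, -0.15], TCP at [0.243, -0.521, 0.231] pointing down, gripper open.
Joint ranges: [-2.73, 2.73], [-0.86, 2.22], [0.23, 2.46], [-1.11, 4.25], [0.08, 2.63], [-2.82, 2.82]. Speed limits (rad/s): [2.79, 2.79, 3.14, 3.14, 3.14, 3.14].

### API

Orientations are given as [roll, pitch, yaw] about the fixed x, y, z axes, in that order (R = Rz(yaw) Ry(pitch) Rx(roll)).
In Python, from rig import r gives the robot as it stands. The module is installed in compiled form; this text tells all that it offers.
- The arm moves only by the tool send_rows, never from a script. Its argument "rows" is a list of rows, each a list of 7 numbers: the shift along the world's x, y, z in m, then the turn, a rotation vector about the world's x, y, z in rad, then the finger opening in m, from 0 to 0.0854. A call has 1 to 12 rows; each row shifts and turns the commanded pose from where the row before left it; what a row does not reach is not made up. A row lasts 1/12 s, in which the tool goes at most 41.7 mm and 7.16 degrees, less where a joint would pass 70% of its speed; a pose out of reach is approached as far as the arm can. A call with a gripper value outside its range is refused whole. The fingers move at their own pace and stop on an object; "grip_force" is the grip in N (left out, the last holds). Time passes only in rows, so rows that do not move let the fingers close. It gives the time, the measured TCP pose, the force, the opening and the grip force at its end, in the units of the state.
- r.state(): the state, without advancing time (a new reading comes with each control period).
- r.capture(name): name is "scene" or "top" or "wrist"; returns a dict with "color" (420x560x3 uint8, red, green, blue), "fx", "fy", "cx", "cy" (pixels), "dist" ([k1, k2, p1, p2, k3] as OpenCV has them; the pictures are not rectified), "R" (3x3) and "t" (3): a world point X has camera coordinates R X + t; the wrist camera has in their place "T_tool_cam" (4x4, takes a point from camera to tool coordinates, whose origin is the TCP and whose axes are the flange's). Camera axes: x right, y down, z forward; pixel columns grow to the right and rows downward; lengths in m; the calibration is good to about 2 mm. A picture is of the moment at which its call begins: read the wrist's pose just before it. There is no depth.
- r.finish_job(): hands the job in; it is judged then, once.
The state is a dict: "time_s": time; "joints": joint angles; "qd": joint speeds; "tau": joint torques, N m; "tool_pos": TCP position; "tcp_rot": TCP orientation; "ft_force": force on the tool from outside, world axes, zero at the start; "wrist_torque": the same for the moment, N m; "width": finger opening in m; "finger_force": force on a finger pad.
Only numpy, scipy, OpenCV 4.12 (cv2) and the standard library are available. Lean on these libraries where they do the work, as an engineer would, in place of code of your own. Each camera call takes 0.05 s, during which the arm holds its last target. There are 200 camera calls.

### The job

Load the freshly glazed tile into the drier: with one fingertip press the blue pedal down and keep it down so that the orange spring flap stands open, and meanwhile with the other fingertip push the wooden board that carries the tile along the deck and under the flap, all the way in to the back stop. Then let the pedal go so that the flap closes behind the tile (the board's bare tail stays out under it) and move clear. The glaze is wet: neither the flap nor the robot may touch the tile; only push the board, do not pinch or lift it, and leave the other things on the table where they are.

Things in the scene. Friction and masses are not known exactly. Their poses are not given: they have to be found in the camera images.
- drier: Tile drier, fixed to the table. Origin on the table surface right below the flap's hinge rod; x points into the drier (the pushing direction), y to the pedal's side, z up. Heater housing behind the chamber: x = 80 to 175 mm, y = +-80 mm, 128 mm high; its front face is the back stop. Chamber x = 0 to 80 mm, clear roof, its top 110 mm above the table
- deck (a point): Middle of the deck's front edge (180 mm before the rod), on the deck's flat top, 45 mm above the table. The deck runs level from here to the back stop at drier x = +80 mm. Guide rails 10 mm high, 6 mm thick, inner faces at y = +-38 mm, end at the rod. Outer sides of the deck block at y = +-46 mm
- rod (a point): Middle of the hinge rod over the deck: 8 mm thick, along drier y from -44 to +90 mm, 100 mm above the table (55 mm above the deck). The orange flap hangs from it: 72 mm wide, 4 mm thick, lower edge 37 mm below the rod, so 18 mm above the deck when closed: the bare board passes under it, the tile does not
- flap (a joint): Angle (rad) of the orange flap with the blue pedal about the rod: 0 closed (flap hangs straight down), growing as the pedal is pressed down and the flap swings inward and up; stop at 0.98. A spring closes it (0.18 N m shut, 0.36 N m wide open: 2 to 7 N at the pedal). The tile clears the flap beneath when it is above 0.55
- pedal_end (a point): Middle of the upper side of the blue pedal at its free end (towards the robot). The pedal is a flat bar 175 mm long, 36 mm wide (drier y = +52 to +88 mm, beside the deck, nothing beneath it), 6 mm thick. With the flap closed it slopes up towards the robot at 43 degrees, this end 167 mm before the rod and 195 mm above the table
- pedal_root (a point): Middle of the upper side of the blue pedal at its other end, near the rod. At a flap angle of 0.75 rad the pedal is level, its upper side 55 mm above the table (10 mm above the deck), from 12 to 187 mm before the rod, so that a fingertip can slide forward along it while keeping it down
- board: Loose wooden board on the deck that carries the tile, 110 mm (x, along the deck) by 70 mm (y) by 14 mm thick; origin at the centre of its underside, x axis towards the drier. With the tile 0.13 to 0.22 kg. Its rear 66 mm is bare tail. Against the back stop its rear end is 30 mm before the rod
- board_rear (a point): Middle of the board's rear end face (the one to push, 70 mm wide, 14 mm high), 7 mm above the deck
- tile: Green glazed leaf tile, fixed on the board's front part: 40 mm (x) by 56 mm (y), 8 mm high with its relief; origin at the centre of its underside, 14 mm above the deck; its front edge is 4 mm behind the board's front end
- jar_green: Glaze jar with green cap, 52 mm across, 70 mm high, standing beside the deck (drier y about -140 mm). Leave alone. Origin under its centre
- jar_blue: Glaze jar with blue cap, 52 mm across, 70 mm high, standing out beyond the pedal (drier y about +180 mm). Leave alone. Origin under its centre
- mug: Blue mug, 76 mm across, 90 mm high. Leave alone. Origin under its centre
- bowl: Terracotta bowl, 110 mm across, 50 mm high. Leave alone. Origin under its centre
- rolling_pin: Wooden rolling pin, 330 mm long, 53 mm thick, lying. Leave alone. Origin under its centre
- cutter: Steel ring cutter, 70 mm across, 25 mm high. Leave alone. Origin under its centre
- brush: Brush lying on the table. Leave alone. Origin under its middle

How it is judged:
On the way, in this order (a step that is already met when the one before it is completed fails the run):
1. a finger holds the pedal down and the flap open while the tile is still outside (value of joint flap above 0.5 rad and contact force between the fingers and flap above 0.3 N and x of tile in the frame of drier below -0.018 m), for 0.2 s.
2. the tile passes under the flap, pushed on its board by a finger while another finger holds the flap open (value of joint flap above 0.4 rad and contact force between the fingers and flap above 0.2 N and contact force between the fingers and board above 0.05 N and x of tile in the frame of drier between -0.012 and 0.05 m), for 0.06 s.
At the end, for the whole second after the job is handed in: The board lies flat on the deck within 12 mm of the back stop, at rest, the tile inside, and the flap is closed (below 0.06 rad) (x of tile in the frame of drier between 0.044 and 0.064 m and y of tile in the frame of drier between -0.012 and 0.012 m and z of board in the frame of drier below 0.05 m and angle between board's own z axis and vertical below 0.08 rad and value of joint flap below 0.06 rad and linear speed of board below 0.01 m/s); the robot touches nothing.
It fails at once if the flap or the pedal touches the wet tile (contact force between tile and flap above 0.1 N).
It fails at once if the robot touches the wet tile (contact force between tile and the fingers above 0.2 N or contact force between tile and the arm above 0.2 N).
It fails at once if the board is lifted or tipped (z of board in the frame of drier above 0.055 m or angle between board's own z axis and vertical above 0.15 rad).
It fails at once if another thing on the table is disturbed (moved by more than 20 mm) (distance of any of jar_green, jar_blue, mug, bowl, rolling_pin, cutter, brush from where it was at the start of the episode above 0.02 m).
It also fails if it takes over 42 s, if anything falls off the work surface, if the arm or the gripper's body presses on something with over 40 N, if the wrist force passes 120 N, or if a joint passes its speed limit or range.

## Working session

There is one attempt and no reset: what is moved stays moved. The work goes in short steps, Python scripts to look and compute and a tool call to move; the robot and the scene stay as the last step left them, time stands still between calls to the robot, and variables do not carry over. Pictures are saved under pics/ and viewed, at most 10 in all, crops included, and the job is handed in when it is done.

Besides the shell and the picture viewer there is one more tool, called after "Request:" as name(argument=value, ...), one argument or row to a line, values as JSON. send_rows: Moves the arm, as the interface text tells. Its arguments: {"type":"object","properties":{"rows":{"type":"array","items":{"type":"array","items":{"type":"number"}}},"grip_force":{"type":"number"}},"required":["rows"]}

```bash
mkdir -p pics; python3 - <<'E'
from rig import r
import cv2,numpy as np,pickle
d={n:r.capture(n) for n in("scene","top")}
pickle.dump(d,open('c.pkl','wb'))
for n in d: cv2.imwrite(f'pics/{n}.png',d[n]['color'][:,:,::-1])
for n in d: print(n,d[n]['fx'],d[n]['dist'],-d[n]['R'].T@d[n]['t'])
print(r.state())
E
```

```text
scene 533.5847177907892 [-0.12467495  0.          0.          0.          0.        ] [ 1.14524071 -0.60323888  1.16266462]
top 465.492539602665 [0.02981467 0.         0.         0.         0.        ] [0.33597576 0.01034643 1.39720535]
{'time_s': 0.1, 'joints': array([-1.28550710e+00,  2.07334989e-01,  1.54281664e+00,  9.55268843e-06,
        1.39349959e+00, -1.50484637e-01]), 'qd': array([-0.00021225, -0.00151012, -0.00357442,  0.00125772,  0.00026442,
       -0.0004463 ]), 'tau': array([-5.85018643e-04, -3.84091008e+01, -2.92549789e+01, -3.01185464e-04,
        4.78459770e-03,  1.14999150e-05]), 'tool_pos': array([ 0.24252066, -0.52060005,  0.23023913]), 'tcp_rot': array([-3.13955877e+00, -3.17906576e-04,  4.35771845e-01]), 'ft_force': array([-0.23124905, -0.09212539,  0.44505666]), 'wrist_torque': array([ 0.0231347 , -0.01462746, -0.00330654]), 'finger_force': 0.0, 'width': 0.08542816624118782}
```

View pics/scene.png

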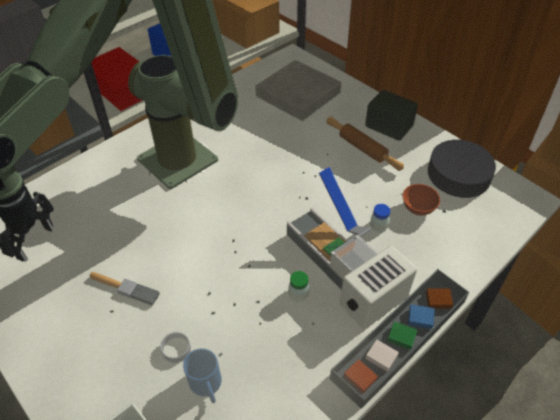

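View pics/top.png

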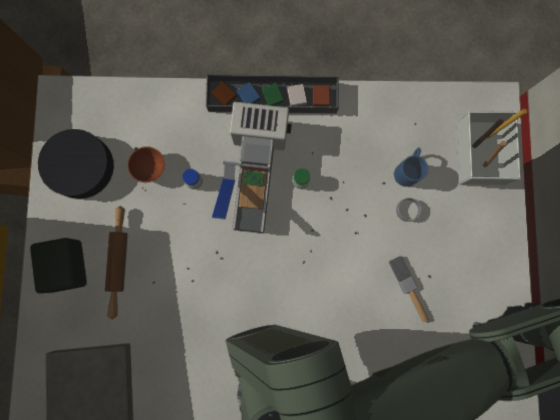

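The scene shows the deck, board (brown, top ≈(252,195)), tile (≈(254,177)), pedal (≈(224,198)) and housing (≈(260,122)); the pushing direction is up in the top picture. I'll enlarge it.

```bash
python3 - <<'E'
import cv2,pickle
d=pickle.load(open('c.pkl','rb'))
a=d['top']['color'][90:245,185:325,::-1]; b=d['scene']['color'][155:315,270:430,::-1]
a=cv2.resize(a[:150],None,fx=4,fy=4,interpolation=cv2.INTER_CUBIC)
cv2.imwrite('pics/t4.png',cv2.resize(d['top']['color'][95:240,200:320,::-1],None,fx=4,fy=4,interpolation=cv2.INTER_CUBIC))
cv2.imwrite('pics/s4.png',cv2.resize(d['scene']['color'][165:315,280:420,::-1],None,fx=4,fy=4,interpolation=cv2.INTER_CUBIC))
E
```

```text
(no output)
```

View pics/t4.png

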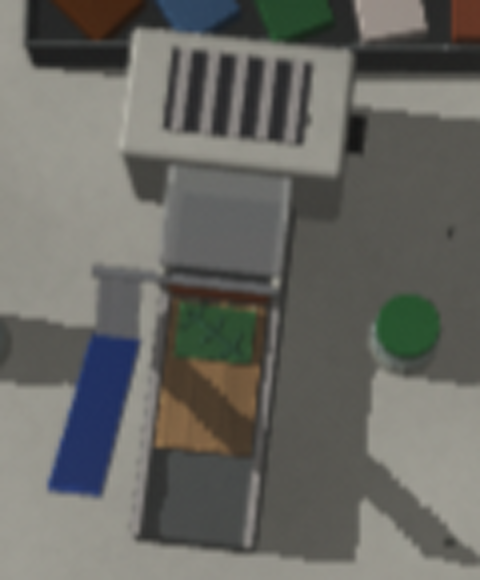

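View pics/s4.png

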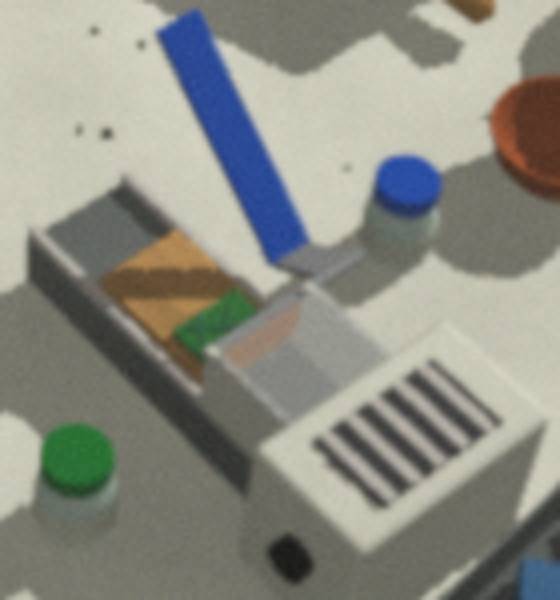

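The crops show housing-top corners, deck front corners, pedal end, rod end and board rear corners clearly. I'll fit the drier pose to those points.

```bash
cat > h.py <<'E'
import cv2,pickle,numpy as np
from scipy.optimize import least_squares
d=pickle.load(open('c.pkl','rb'))
def K(c): return np.array([[c['fx'],0,c['cx']],[0,c['fy'],c['cy']],[0,0,1.]])
def ray(c,uv,z):
    p=cv2.undistortPoints(np.array([[uv]],float),K(c),np.array(c['dist']))[0,0]
    o=-c['R'].T@c['t']; v=c['R'].T@np.array([*p,1]); return o+v*(z-o[2])/v[2]
def proj(c,X): return cv2.projectPoints(np.atleast_2d(X).astype(float),cv2.Rodrigues(c['R'])[0],c['t'],K(c),np.array(c['dist']))[0][:,0]
E
python3 - <<'E'
from h import *
T=lambda u,v:(u/4+200-.375,v/4+95-.375)
S=lambda u,v:(u/4+280-.375,v/4+165-.375)
c=d['top'];s=d['scene']
pts=[(c,T(352,46),(.175,-.08,.128)),(c,T(338,178),(.08,-.08,.128)),(c,T(122,151),(.08,.08,.128)),(c,T(137,29),(.175,.08,.128)),
(c,T(135,540),(-.18,.046,.055)),(c,T(254,549),(-.18,-.046,.055)),(c,T(49,488),(-.167,.088,.195)),(c,T(102,496),(-.167,.052,.195)),
(s,S(447,324),(.175,.08,.128)),(s,S(548,424),(.175,-.08,.128)) ,(s,S(365,552),(.175,-.08,.128)),
(s,S(30,233),(-.18,-.046,.055)),(s,S(125,180),(-.18,.046,.055)),(s,S(158,35),(-.167,.088,.195)),(s,S(197,10),(-.167,.052,.195))]
# scene housing corners: decide by view
pts[8]=(s,S(447,324),(.08,.08,.128)) if 0 else pts[8]
W=lambda p,X:np.array([p[0]+np.cos(p[2])*X[0]-np.sin(p[2])*X[1],p[1]+np.sin(p[2])*X[0]+np.cos(p[2])*X[1],X[2]])
def fit(P):
    f=lambda p:np.concatenate([proj(k,W(p,X))[0]-uv for k,uv,X in P])
    q=least_squares(f,[.75,.05,0],loss='soft_l1');return q.x,f(q.x).reshape(-1,2).round(1).tolist()
for P in (pts[:8],pts[11:],pts[:8]+pts[11:]): print(*fit(P))
p=fit(pts[:8]+pts[11:])[0]; np.save('p.npy',p)
def inv(X): dx=X[:2]-p[:2];a=p[2];return (np.array([np.cos(a)*dx[0]+np.sin(a)*dx[1],-np.sin(a)*dx[0]+np.cos(a)*dx[1]])*1e3).round(1)
for n,k,uv,z in [('rearL',c,T(154,447),.059),('rearR',c,T(250,455),.059),('rodend',c,T(95,270),.1),('rearLs',s,S(176,230),.059),('rearRs',s,S(103,285),.059),('tileRL',c,T(175,355),.067),('tileRR',c,T(250,362),.067),('green',c,T(408,325),.07),('blue',c,(191,177),.07)]:
    print(n,inv(ray(k,uv,z)))
for X in [(-.167,.07,.195),(-.187,.07,.055),(-.18,0,.045)]: print(W(p,X))
E
```

```text
[ 0.64342174  0.07024378 -0.09307134] [[1.0, 0.6], [1.1, 0.1], [-1.6, 1.0], [-1.4, -0.9], [-1.2, -0.8], [0.6, 0.2], [-0.0, 0.2], [0.5, -0.4]]
[ 0.65322747  0.07249995 -0.05964055] [[-0.7, 1.2], [0.8, -1.8], [9.8, -6.2], [-10.2, 6.3]]
[ 0.6443129   0.07020434 -0.09214779] [[0.9, 0.3], [1.0, -0.3], [-1.6, 0.7], [-1.5, -1.2], [-1.2, -1.1], [0.7, -0.1], [0.1, -0.1], [0.6, -0.7], [-2.3, -1.5], [-0.1, -3.8], [9.0, -7.8], [-11.2, 4.4]]
rearL [-114.5   36. ]
rearR [-113.1  -33.9]
rodend [ 2.  88.4]
rearLs [-110.1   32.8]
rearRs [-103.9  -36.5]
tileRL [-46.9  27.8]
tileRR [-46.4 -27. ]
green [  -7.8 -138.4]
blue [-44.7 180.5]
[0.48446264 0.15527427 0.195     ]
[0.46454749 0.15711462 0.055     ]
[0.46507657 0.08676748 0.045     ]
```

```bash
cat >> h.py <<'E'
T=lambda u,v:(u/4+200-.375,v/4+95-.375)
S=lambda u,v:(u/4+280-.375,v/4+165-.375)
W=lambda p,X:np.array([p[0]+np.cos(p[2])*X[0]-np.sin(p[2])*X[1],p[1]+np.sin(p[2])*X[0]+np.cos(p[2])*X[1],X[2]])
def inv(p,X): a=p[2];return np.array([[np.cos(a),np.sin(a)],[-np.sin(a),np.cos(a)]])@(np.array(X[:2])-p[:2])
E
python3 - <<'E'
from h import *
c=d['top'];s=d['scene']
pts=[(c,T(352,46),(.175,-.08,.128)),(c,T(338,178),(.08,-.08,.128)),(c,T(122,151),(.08,.08,.128)),(c,T(137,29),(.175,.08,.128)),
(c,T(135,540),(-.18,.046,.055)),(c,T(254,549),(-.18,-.046,.055)),(c,T(49,488),(-.167,.088,.195)),(c,T(102,496),(-.167,.052,.195)),
(s,S(30,233),(-.18,-.046,.055)),(s,S(125,180),(-.18,.046,.055)),(s,S(158,35),(-.167,.052,.195)),(s,S(197,10),(-.167,.088,.195)),
(s,S(447,322),(.175,.08,.128)) ,(s,S(260,447),(.08,-.08,.128))]
def fit(P):
    f=lambda p:np.concatenate([proj(k,W(p,X))[0]-uv for k,uv,X in P])
    q=least_squares(f,[.75,.05,0],loss='soft_l1');return q.x,f(q.x).reshape(-1,2).round(1).tolist()
for P in (pts[:8],pts[8:12],pts[:12]): print(*fit(P))
p=fit(pts[:12])[0];np.save('p.npy',p)
for n,k,uv,z in [('rearL',c,T(154,447),.059),('rearR',c,T(250,455),.059),('rearLs',s,S(176,230),.059),('rearRs',s,S(103,285),.059)]: print(n,inv(p,ray(k,uv,z)))
print(W(p,(-.145,.033,.26)))
E
```

```text
[ 0.64342174  0.07024378 -0.09307134] [[1.0, 0.6], [1.1, 0.1], [-1.6, 1.0], [-1.4, -0.9], [-1.2, -0.8], [0.6, 0.2], [-0.0, 0.2], [0.5, -0.4]]
[ 0.65318713  0.07234437 -0.06266718] [[-0.7, 1.1], [0.9, -1.9], [-0.3, 0.0], [0.2, 0.1]]
[ 0.64517645  0.06975677 -0.09547206] [[1.3, 0.1], [1.3, -0.5], [-1.3, 0.3], [-1.1, -1.6], [-1.2, -1.5], [0.7, -0.4], [0.1, -0.6], [0.6, -1.1], [-2.0, -1.4], [0.2, -3.6], [-1.2, -1.7], [-0.4, -1.3]]
rearL [-0.11551036  0.03598371]
rearR [-0.113875   -0.03394497]
rearLs [-0.11114429  0.03279753]
rearRs [-0.10468306 -0.03646904]
[0.50398257 0.11642892 0.26      ]
```

Request:
send_rows(
  rows=[
    [0.012, 0.03, 0.006, 0, 0, -0.052, 0.06],
    [0.012, 0.03, 0.006, 0, 0, -0.052, 0.06],
    [0.012, 0.03, 0.006, 0, 0, -0.052, 0.06],
    [0.012, 0.03, 0.006, 0, 0, -0.052, 0.06],
    [0.012, 0.03, 0.006, 0, 0, -0.052, 0.06],
    [0.012, 0.03, 0, 0, 0, -0.052, 0.06],
    [0.012, 0.03, 0, 0, 0, -0.052, 0.06],
    [0.012, 0.03, 0, 0, 0, -0.052, 0.06],
    [0.012, 0.03, 0, 0, 0, -0.052, 0.06],
    [0.012, 0.03, 0, 0, 0, -0.052, 0.06],
    [0.012, 0.03, 0, 0, 0, 0, 0.06],
    [0.012, 0.03, 0, 0, 0, 0, 0.06],
  ],
)

```text
time_s: 1.1
tool_pos: [0.3867, -0.1596, 0.2609]
tcp_rot: [-3.141, 0.0, -0.085]
ft_force: [0.2, 0.2, 0.1]
width: 0.06
finger_force: 0.0
```

Request:
send_rows(
  rows=[
    [0.012, 0.03, 0, 0, 0, 0, 0.06],
    [0.012, 0.03, 0, 0, 0, 0, 0.06],
    [0.012, 0.03, 0, 0, 0, 0, 0.06],
    [0.012, 0.03, 0, 0, 0, 0, 0.06],
    [0.012, 0.03, 0, 0, 0, 0, 0.06],
    [0.012, 0.03, 0, 0, 0, 0, 0.06],
    [0.012, 0.03, 0, 0, 0, 0, 0.06],
    [0.012, 0.03, 0, 0, 0, 0, 0.06],
    [0.012, 0.03, 0, 0, 0, 0, 0.06],
    [0.012, 0.03, 0, 0, 0, 0, 0.06],
    [0.012, 0.03, 0, 0, 0, 0, 0.06],
    [0, 0, 0, 0, 0, 0, 0.06],
  ],
)

```text
time_s: 2.1
tool_pos: [0.5195, 0.1734, 0.2605]
tcp_rot: [-3.139, 0.0, -0.079]
ft_force: [-0.9, -0.5, 0.0]
width: 0.0603
finger_force: 0.0
```

```bash
python3 - <<'E'
from rig import r
from h import *
s=r.state();w=r.capture('wrist');g=r.capture('scene')
pickle.dump((s,w,g),open('w.pkl','wb'))
p=np.load('p.npy')
print(s['tool_pos'],s['tcp_rot'],s['width'],s['ft_force'],inv(p,s['tool_pos'])); print(np.array(w['T_tool_cam']))
cv2.imwrite('pics/w.png',w['color'][:,:,::-1])
E
```

```text
[0.51954571 0.17337045 0.2605429 ] [-3.13893534e+00  2.59036736e-04 -7.93641694e-02] 0.06029841358081674 [-0.91989137 -0.52021201  0.00568343] [-0.13493581  0.09116581]
[[-2.57329713e-04 -9.47807249e-01 -3.18843773e-01  8.10250070e-02]
 [ 9.99999446e-01 -5.69258329e-04  8.85128156e-04 -1.41926173e-03]
 [-1.02043536e-03 -3.18843369e-01  9.47806871e-01 -1.42375361e-01]
 [ 0.00000000e+00  0.00000000e+00  0.00000000e+00  1.00000000e+00]]
```

View pics/w.png

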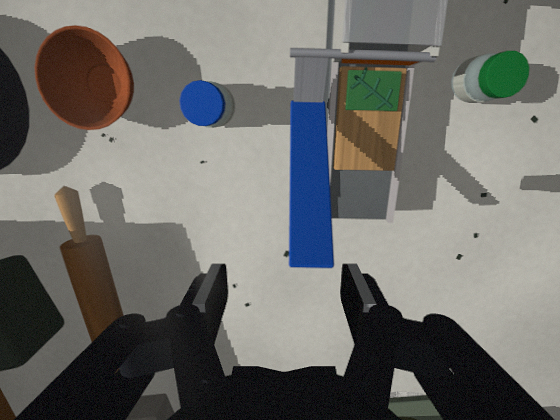

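The wrist view shows the pedal's free end at (291..333,267), the board rear edge at (333,169)–(396,170), the deck front right corner at about (391,220), and the rod end at (291,52).

```bash
python3 - <<'E'
from h import *
from scipy.spatial.transform import Rotation as R
s,w,g=pickle.load(open('w.pkl','rb'))
Rt=R.from_euler('xyz',s['tcp_rot']).as_matrix();M=np.array(w['T_tool_cam'])
Rc=Rt@M[:3,:3];tc=Rt@M[:3,3]+s['tool_pos']
w=dict(w,R=Rc.T,t=-Rc.T@tc)
P=[((291,266),(-.167,.088,.195)),((333,267),(-.167,.052,.195)),((391,221),(-.18,-.046,.055)),((291,52),(0,.09,.1)),((435,58),(0,-.044,.1))]
f=lambda p:np.concatenate([proj(w,W(p,X))[0]-uv for uv,X in P])
q=least_squares(f,[.64,.07,-.09]);p=q.x;print(p,f(p).reshape(-1,2).round(1).tolist())
np.save('p2.npy',p)
for uv,z in [((333,169),.059),((396,170),.059),((346,109),.067),((399,110),.067)]: X=ray(w,uv,z);print(X.round(4),inv(p,X).round(4),inv(np.load('p.npy'),X).round(4))
print(W(p,(-.145,.033,.26)),inv(p,s['tool_pos']))
E
```

```text
[ 0.64483589  0.06842287 -0.10606874] [[-2.5, -0.5], [1.3, -0.5], [2.7, 2.1], [-0.4, 0.1], [-0.1, -0.1]]
[0.5356 0.1164 0.059 ] [-0.1137  0.0361] [-0.1135  0.036 ]
[0.5288 0.0429 0.059 ] [-0.1127 -0.0376] [-0.1133 -0.0378]
[0.6007 0.1018 0.067 ] [-0.0475  0.0285] [-0.0474  0.0276]
[0.5955 0.0448 0.067 ] [-0.0465 -0.0287] [-0.047  -0.0296]
[0.5041445  0.11658855 0.26      ] [-0.13569685  0.09109331]
```

Request:
send_rows(
  rows=[
    [-0.004, -0.019, 0, 0, 0, -0.018, 0.06],
    [-0.0055, -0.019, 0, 0, 0, 0, 0.06],
    [-0.006, -0.019, 0, 0, 0, 0, 0.06],
    [0, 0, 0, 0, 0, 0, 0.06],
    [0, 0, -0.02, 0, 0, 0, 0.06],
    [0, 0, -0.03, 0, 0, 0, 0.06],
    [0, 0, -0.03, 0, 0, 0, 0.06],
    [0, 0, -0.03, 0, 0, 0, 0.06],
    [0, 0, -0.03, 0, 0, 0, 0.06],
    [0, 0, -0.03, 0, 0, 0, 0.06],
    [0, 0, -0.01, 0, 0, 0, 0.06],
    [0, 0, 0, 0, 0, 0, 0.06],
  ],
)

```text
time_s: 3.2
tool_pos: [0.5006, 0.1111, 0.0787]
tcp_rot: [3.141, 0.006, -0.103]
ft_force: [-0.1, -0.8, 1.7]
width: 0.0604
finger_force: 0.6
```

```bash
python3 - <<'E'
from rig import r
from h import *
s=r.state();p=np.load('p.npy');print(s['tool_pos'],inv(p,s['tool_pos']),s['tcp_rot'],s['ft_force'],s['width'])
g=r.capture('scene')['color'][135:285,250:400,::-1];w=r.capture('wrist')['color'][:,:,::-1]
g=cv2.resize(g,(420,420),interpolation=cv2.INTER_CUBIC);cv2.imwrite('pics/b.png',np.hstack([g,w[:,100:480]]))
E
```

```text
[0.50064936 0.11107374 0.07871193] [-0.14780754  0.02735146] [ 3.14059771  0.00628544 -0.10328715] [-0.14928094 -0.83343298  1.65014434] 0.060377499043654366
```

View pics/b.png

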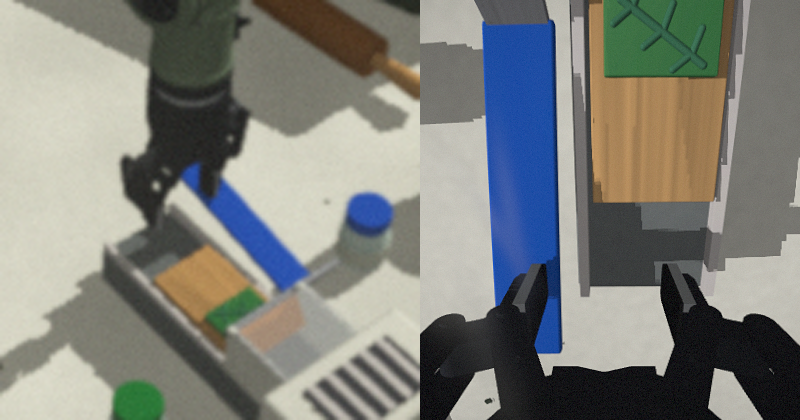

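Left finger (≈545,270) is on the pedal, which is partly down, and the right finger (≈675,270) is between the rails behind the board. I'll shift a little towards the pedal and go further down.

Request:
send_rows(
  rows=[
    [0.0005, 0.0025, -0.007, 0, 0, 0, 0.06],
    [0, 0.0025, -0.007, 0, 0, 0, 0.06],
    [0, 0, -0.007, 0, 0, 0, 0.06],
    [0, 0, -0.005, 0, 0, 0, 0.06],
    [0, 0, 0, 0, 0, 0, 0.06],
    [0, 0, 0, 0, 0, 0, 0.06],
  ],
)

```text
time_s: 3.8
tool_pos: [0.5035, 0.117, 0.055]
tcp_rot: [-3.141, 0.001, -0.102]
ft_force: [1.6, 1.3, 1.9]
width: 0.0599
finger_force: 0.9
```

Request:
send_rows(
  rows=[
    [0, 0, -0.002, 0, 0, 0, 0.06],
    [0, 0, 0, 0, 0, 0, 0.06],
    [0, 0, 0, 0, 0, 0, 0.06],
  ],
)

```text
time_s: 4.05
tool_pos: [0.5038, 0.1169, 0.0534]
tcp_rot: [-3.141, -0.0, -0.102]
ft_force: [0.8, 0.2, 1.7]
width: 0.0598
finger_force: 1.0
```

Request:
send_rows(
  rows=[
    [0, 0, -0.002, 0, 0, 0, 0.06],
    [0, 0, 0, 0, 0, 0, 0.06],
    [0, 0, 0, 0, 0, 0, 0.06],
  ],
)

```text
time_s: 4.3
tool_pos: [0.5039, 0.1167, 0.0514]
tcp_rot: [-3.141, -0.0, -0.102]
ft_force: [1.4, 0.5, 2.1]
width: 0.0601
finger_force: 1.1
```

Request:
send_rows(
  rows=[
    [0, 0, -0.002, 0, 0, 0, 0.06],
    [0, 0, 0, 0, 0, 0, 0.06],
    [0, 0, 0, 0, 0, 0, 0.06],
  ],
)

```text
time_s: 4.55
tool_pos: [0.5038, 0.1167, 0.0493]
tcp_rot: [3.142, -0.0, -0.102]
ft_force: [1.6, 0.1, 3.4]
width: 0.0603
finger_force: 1.2
```

Request:
send_rows(
  rows=[
    [0, 0, -0.002, 0, 0, 0, 0.06],
    [0, 0, 0, 0, 0, 0, 0.06],
    [0, 0, 0, 0, 0, 0, 0.06],
  ],
)

```text
time_s: 4.8
tool_pos: [0.5038, 0.1167, 0.0472]
tcp_rot: [3.141, -0.0, -0.102]
ft_force: [1.8, -0.1, 3.1]
width: 0.0598
finger_force: 1.2
```

Request:
send_rows(
  rows=[
    [0, 0, -0.002, 0, 0, 0, 0.06],
    [0, 0, 0, 0, 0, 0, 0.06],
    [0, 0, 0, 0, 0, 0, 0.06],
  ],
)

```text
time_s: 5.05
tool_pos: [0.5036, 0.1167, 0.0452]
tcp_rot: [3.142, 0.0, -0.102]
ft_force: [2.1, -0.5, 2.7]
width: 0.0599
finger_force: 1.2
```

Request:
send_rows(
  rows=[
    [0, 0, -0.002, 0, 0, 0, 0.06],
    [0, 0, 0, 0, 0, 0, 0.06],
    [0, 0, 0, 0, 0, 0, 0.06],
  ],
)

```text
time_s: 5.3
tool_pos: [0.5036, 0.1167, 0.0431]
tcp_rot: [3.142, 0.0, -0.102]
ft_force: [1.4, -1.0, 2.7]
width: 0.06
finger_force: 1.2
```

```bash
python3 - <<'E'
from rig import r
from h import *
s=r.state();p=np.load('p.npy');print(s['tool_pos'],inv(p,s['tool_pos']),s['tcp_rot'],s['ft_force'],s['width'])
g=r.capture('scene')['color'][160:280,270:390,::-1];w=r.capture('wrist')['color'][:,:,::-1]
g=cv2.resize(g,(420,420),interpolation=cv2.INTER_CUBIC);cv2.imwrite('pics/b2.png',np.hstack([g,w[:,100:480]]))
E
```

```text
[0.50355237 0.11673273 0.04312793] [-0.1454572   0.03326141] [ 3.14155274e+00  4.03950703e-04 -1.02202626e-01] [ 1.36618269 -0.95116901  2.70654617] 0.05996629367218015
```

View pics/b2.png

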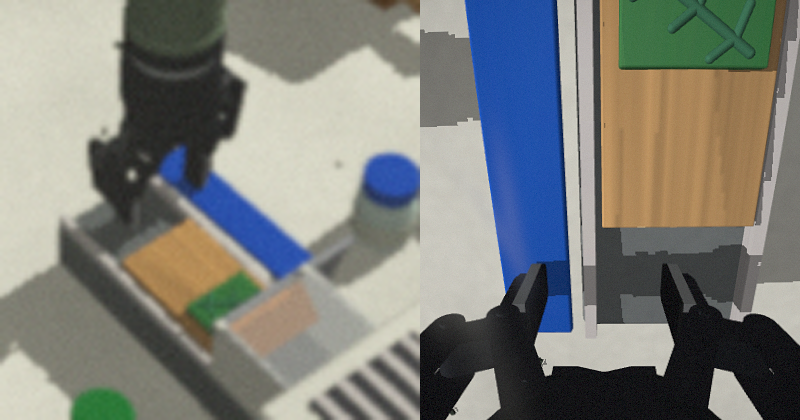

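The flap shows open through the roof (orange tilted at ≈(290,315)); the right finger (≈675,270) is over bare deck behind the board (rear edge ≈y 227). A little more to find the deck height.

Request:
send_rows(
  rows=[
    [0, 0, -0.002, 0, 0, 0, 0.06],
    [0, 0, 0, 0, 0, 0, 0.06],
    [0, 0, 0, 0, 0, 0, 0.06],
  ],
)

```text
time_s: 5.65
tool_pos: [0.5036, 0.1167, 0.0411]
tcp_rot: [3.142, 0.0, -0.102]
ft_force: [0.9, 0.4, 1.9]
width: 0.0597
finger_force: 1.2
```

Request:
send_rows(
  rows=[
    [0, 0, -0.0015, 0, 0, 0, 0.06],
    [0, 0, 0, 0, 0, 0, 0.06],
    [0, 0, 0, 0, 0, 0, 0.06],
  ],
)

```text
time_s: 5.9
tool_pos: [0.5039, 0.1167, 0.04]
tcp_rot: [-3.142, -0.0, -0.102]
ft_force: [1.3, 0.4, 4.4]
width: 0.0596
finger_force: 2.1
```

Deck contact found at TCP z≈0.0405. Raise 5 mm and push.

Request:
send_rows(
  rows=[
    [0, 0, 0.005, 0, 0, 0, 0.06],
    [0, 0, 0, 0, 0, 0, 0.06],
    [0, 0, 0, 0, 0, 0, 0.06],
    [0.005, -0.0005, 0, 0, 0, 0, 0.06],
    [0.005, -0.0005, 0, 0, 0, 0, 0.06],
    [0.005, -0.0005, 0, 0, 0, 0, 0.06],
    [0.005, -0.0005, 0, 0, 0, 0, 0.06],
    [0.005, -0.0005, 0, 0, 0, 0, 0.06],
    [0.005, -0.0005, 0, 0, 0, 0, 0.06],
    [0.005, -0.0005, 0, 0, 0, 0, 0.06],
    [0, 0, 0, 0, 0, 0, 0.06],
  ],
)

```text
time_s: 6.82
tool_pos: [0.5401, 0.1131, 0.0449]
tcp_rot: [-3.141, -0.002, -0.102]
ft_force: [-0.5, 0.1, 2.0]
width: 0.0603
finger_force: 1.2
```

```bash
python3 - <<'E'
from rig import r
from h import *
s=r.state();p=np.load('p.npy');print(s['tool_pos'],inv(p,s['tool_pos']),s['tcp_rot'],s['ft_force'],s['width'])
g=r.capture('scene')['color'][160:280,270:390,::-1];w=r.capture('wrist')['color'][:,:,::-1]
g=cv2.resize(g,(420,420),interpolation=cv2.INTER_CUBIC);cv2.imwrite('pics/b3.png',np.hstack([g,w[:,100:480]]))
E
```

```text
[0.54013593 0.11307034 0.04494468] [-0.10869111  0.03310311] [-3.14143179e+00 -1.52026512e-03 -1.02432634e-01] [-0.46463774  0.14090096  1.9820798 ] 0.06032620333714522
```

View pics/b3.png

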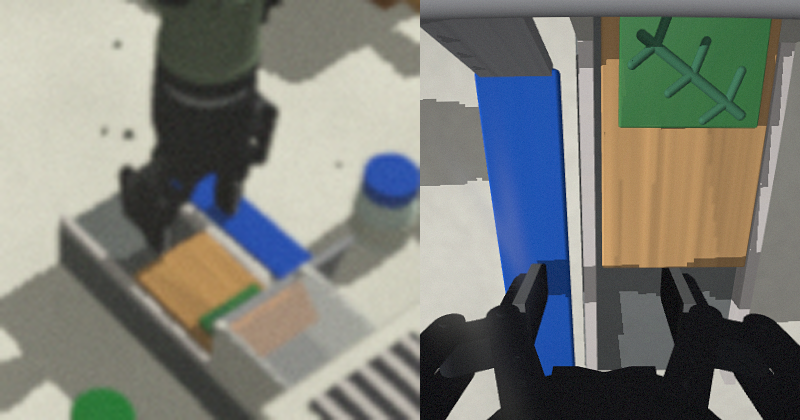

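The finger (≈670,267) is against the board's rear edge, the pedal is held down and the flap is open. Continue.

Request:
send_rows(
  rows=[
    [0.005, -0.0005, 0, 0, 0, 0, 0.06],
    [0.005, -0.0005, 0, 0, 0, 0, 0.06],
    [0.005, -0.0005, 0, 0, 0, 0, 0.06],
    [0.005, -0.0005, 0, 0, 0, 0, 0.06],
    [0.005, -0.0005, 0, 0, 0, 0, 0.06],
    [0.005, -0.0005, 0, 0, 0, 0, 0.06],
    [0.005, -0.0005, 0, 0, 0, 0, 0.06],
    [0.005, -0.0005, 0, 0, 0, 0, 0.06],
    [0, 0, 0, 0, 0, 0, 0.06],
  ],
)

```text
time_s: 7.67
tool_pos: [0.5803, 0.109, 0.045]
tcp_rot: [-3.141, -0.002, -0.102]
ft_force: [-1.8, -0.4, 3.1]
width: 0.0599
finger_force: 1.8
```

Request:
send_rows(
  rows=[
    [0.004, -0.0004, 0, 0, 0, 0, 0.06],
    [0.004, -0.0004, 0, 0, 0, 0, 0.06],
    [0.004, -0.0004, 0, 0, 0, 0, 0.06],
    [0.004, -0.0004, 0, 0, 0, 0, 0.06],
    [0.004, -0.0004, 0, 0, 0, 0, 0.06],
    [0, 0, 0, 0, 0, 0, 0.06],
  ],
)

```text
time_s: 8.17
tool_pos: [0.5999, 0.1071, 0.045]
tcp_rot: [-3.141, -0.002, -0.102]
ft_force: [-2.3, 0.3, 3.0]
width: 0.0598
finger_force: 2.0
```

Request:
send_rows(
  rows=[
    [0.002, -0.0002, 0, 0, 0, 0, 0.06],
    [0.002, -0.0002, 0, 0, 0, 0, 0.06],
    [0, 0, 0, 0, 0, 0, 0.06],
  ],
)

```text
time_s: 8.42
tool_pos: [0.603, 0.1068, 0.0448]
tcp_rot: [-3.142, -0.0, -0.102]
ft_force: [-3.9, -0.2, 3.8]
width: 0.0601
finger_force: 2.2
```

```bash
python3 - <<'E'
from rig import r
from h import *
s=r.state();p=np.load('p.npy');print(s['tool_pos'],inv(p,s['tool_pos']),s['tcp_rot'],s['ft_force'],s['width'])
g=r.capture('scene')['color'][160:280,270:390,::-1];w=r.capture('wrist')['color'][:,:,::-1]
g=cv2.resize(g,(420,420),interpolation=cv2.INTER_CUBIC);cv2.imwrite('pics/b4.png',np.hstack([g,w[:,100:480]]))
E
```

```text
[0.60300727 0.10681319 0.04480658] [-0.04550962  0.03286779] [-3.14153784e+00 -3.00170144e-04 -1.02204459e-01] [-3.90387538 -0.23735404  3.75557925] 0.060063883792033985
```

View pics/b4.png

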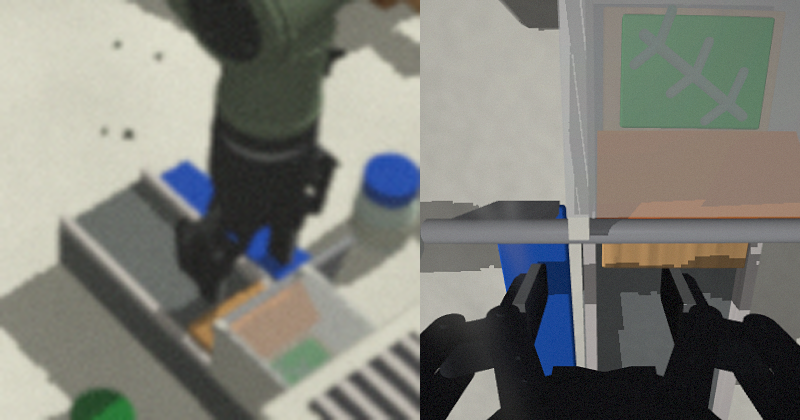

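The tile (≈695,70) is well inside behind the rod, with a few mm to the back stop. Creep to the stop.

Request:
send_rows(
  rows=[
    [0.002, -0.0002, 0, 0, 0, 0, 0.06],
    [0, 0, 0, 0, 0, 0, 0.06],
    [0, 0, 0, 0, 0, 0, 0.06],
  ],
)

```text
time_s: 8.77
tool_pos: [0.6048, 0.1066, 0.0448]
tcp_rot: [-3.142, -0.0, -0.102]
ft_force: [-3.9, 0.6, 2.8]
width: 0.0595
finger_force: 2.2
```

Request:
send_rows(
  rows=[
    [0.002, -0.0002, 0, 0, 0, 0, 0.06],
    [0, 0, 0, 0, 0, 0, 0.06],
    [0, 0, 0, 0, 0, 0, 0.06],
  ],
)

```text
time_s: 9.02
tool_pos: [0.6069, 0.1064, 0.0448]
tcp_rot: [-3.142, -0.0, -0.102]
ft_force: [-3.5, 0.5, 3.6]
width: 0.0602
finger_force: 2.2
```

Request:
send_rows(
  rows=[
    [0.002, -0.0002, 0, 0, 0, 0, 0.06],
    [0, 0, 0, 0, 0, 0, 0.06],
    [0, 0, 0, 0, 0, 0, 0.06],
  ],
)

```text
time_s: 9.27
tool_pos: [0.6089, 0.1062, 0.0448]
tcp_rot: [-3.142, -0.0, -0.102]
ft_force: [-3.8, 0.3, 3.4]
width: 0.06
finger_force: 2.3
```

Request:
send_rows(
  rows=[
    [0.0015, -0.0002, 0, 0, 0, 0, 0.06],
    [0, 0, 0, 0, 0, 0, 0.06],
    [0, 0, 0, 0, 0, 0, 0.06],
  ],
)

```text
time_s: 9.52
tool_pos: [0.6091, 0.1062, 0.0447]
tcp_rot: [3.141, 0.003, -0.103]
ft_force: [-6.8, 0.3, 5.8]
width: 0.06
finger_force: 4.2
```

Request:
send_rows(
  rows=[
    [0.0015, -0.0002, 0, 0, 0, 0, 0.06],
    [0, 0, 0, 0, 0, 0, 0.06],
    [0, 0, 0, 0, 0, 0, 0.06],
  ],
)

```text
time_s: 9.77
tool_pos: [0.6091, 0.1062, 0.0447]
tcp_rot: [3.141, 0.006, -0.103]
ft_force: [-10.1, 0.6, 8.1]
width: 0.06
finger_force: 6.2
```

```bash
python3 - <<'E'
from rig import r
from h import *
from scipy.spatial.transform import Rotation as R
s=r.state();w=r.capture('wrist');p=np.load('p2.npy')
Rt=R.from_euler('xyz',s['tcp_rot']).as_matrix();M=np.array(w['T_tool_cam'])
Rc=Rt@M[:3,:3];tc=Rt@M[:3,3]+s['tool_pos'];w=dict(w,R=Rc.T,t=-Rc.T@tc)
h=cv2.cvtColor(w['color'],cv2.COLOR_RGB2HSV);m=cv2.inRange(h,(45,40,40),(85,255,255))
n,l,st,ce=cv2.connectedComponentsWithStats(m);i=1+np.argmax(st[1:,4]);print(st[i],ce[i],inv(p,ray(w,ce[i],.066)))
print(inv(p,s['tool_pos']),s['ft_force'])
x,y,a,b,_=st[i]
for v in (y,y+b):print(inv(p,ray(w,(x+a/2,v),.066)))
E
```

```text
[  300    14   155   116 13249] [374.1646162   70.56336327] [0.05741461 0.00178578]
[-0.03949352  0.03374498] [-10.12938629   0.57298582   8.08166185]
[0.07598005 0.00221675]
[ 0.03599215 -0.00152343]
```

Back stop reached (force rise, tile x≈0.057). Retreat along the pedal, then raise.

Request:
send_rows(
  rows=[
    [-0.005, 0.0005, 0, 0, 0, 0, 0.06],
    [-0.01, 0.001, 0, 0, 0, 0, 0.06],
    [-0.01, 0.001, 0, 0, 0, 0, 0.06],
    [-0.01, 0.001, 0, 0, 0, 0, 0.06],
    [-0.01, 0.001, 0, 0, 0, 0, 0.06],
    [-0.01, 0.001, 0, 0, 0, 0, 0.06],
    [-0.01, 0.001, 0, 0, 0, 0, 0.06],
    [-0.01, 0.001, 0, 0, 0, 0, 0.06],
    [-0.01, 0.001, 0, 0, 0, 0, 0.06],
    [-0.01, 0.001, 0, 0, 0, 0, 0.06],
    [-0.01, 0.001, 0, 0, 0, 0, 0.06],
    [0, 0, 0, 0, 0, 0, 0.06],
  ],
)

```text
time_s: 10.82
tool_pos: [0.5029, 0.1166, 0.0435]
tcp_rot: [3.141, 0.005, -0.102]
ft_force: [-1.5, 0.3, 2.3]
width: 0.0604
finger_force: 0.8
```

Request:
send_rows(
  rows=[
    [0, 0, 0.012, 0, 0, 0, 0.06],
    [0, 0, 0.012, 0, 0, 0, 0.06],
    [0, 0, 0.012, 0, 0, 0, 0.06],
    [0, 0, 0.012, 0, 0, 0, 0.06],
    [0, 0, 0.012, 0, 0, 0, 0.06],
    [0, 0, 0.012, 0, 0, 0, 0.06],
    [0, 0, 0.012, 0, 0, 0, 0.06],
    [0, 0, 0.012, 0, 0, 0, 0.06],
    [0, 0, 0.012, 0, 0, 0, 0.06],
    [0, 0, 0.012, 0, 0, 0, 0.06],
    [0, 0, 0.012, 0, 0, 0, 0.06],
    [0, 0, 0.012, 0, 0, 0, 0.06],
  ],
)

```text
time_s: 11.82
tool_pos: [0.5064, 0.1163, 0.19]
tcp_rot: [3.142, 0.001, -0.102]
ft_force: [1.3, 0.4, -0.1]
width: 0.06
finger_force: 0.0
```

Request:
send_rows(
  rows=[
    [0, 0, 0.02, 0, 0, 0, 0.06],
    [0, 0, 0.02, 0, 0, 0, 0.06],
    [0, 0, 0.02, 0, 0, 0, 0.06],
    [0, 0, 0.02, 0, 0, 0, 0.06],
    [-0.01, -0.03, 0, 0, 0, 0, 0.06],
    [-0.01, -0.03, 0, 0, 0, 0, 0.06],
    [-0.01, -0.03, 0, 0, 0, 0, 0.06],
    [-0.01, -0.03, 0, 0, 0, 0, 0.06],
    [0, -0.03, 0, 0, 0, 0, 0.06],
    [0, -0.03, 0, 0, 0, 0, 0.06],
    [0, 0, 0, 0, 0, 0, 0.06],
    [0, 0, 0, 0, 0, 0, 0.06],
  ],
)

```text
time_s: 12.82
tool_pos: [0.4662, -0.0647, 0.269]
tcp_rot: [-3.141, 0.001, -0.105]
ft_force: [0.7, 0.7, -0.7]
width: 0.0603
finger_force: 0.0
```

```bash
python3 - <<'E'
from rig import r
from h import *
s=r.state();print(s['tool_pos'],s['ft_force'],s['time_s'])
g=r.capture('scene')['color'][160:300,270:410,::-1];w=r.capture('top')['color'][95:235,200:340,::-1]
f=lambda a:cv2.resize(a,(400,400),interpolation=cv2.INTER_CUBIC);cv2.imwrite('pics/b5.png',np.hstack([f(g),f(w)]))
E
```

```text
[ 0.46624443 -0.06470781  0.26899332] [ 0.70473709  0.65360662 -0.7448715 ] 12.8167
```

View pics/b5.png

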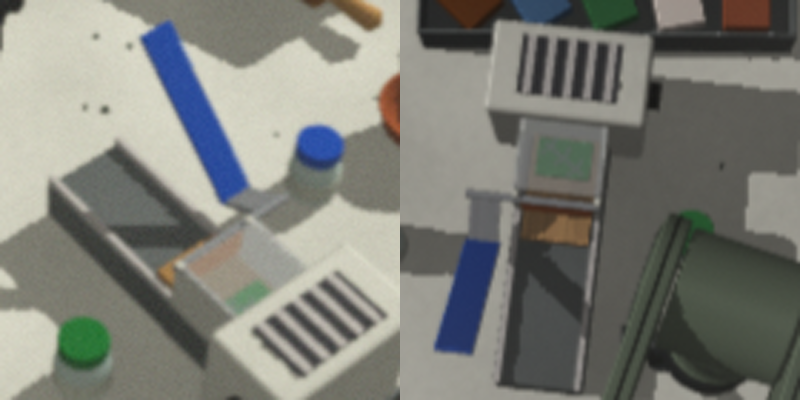

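The tile (≈(565,158)) is inside, the tail sticks out under the closed flap, the pedal is up and the arm is clear.

```bash
python3 -c "
from rig import r
print(r.finish_job())"
```

```text
the job is handed in; nothing more can be done
None
```

I loaded the tile against the back stop with the flap closed behind it and the arm clear, and handed the job in at about 13 s; no verdict was returned.

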